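# Re-space the instrument tray and load the scaler

### The arm

A 6-joint arm with a two-finger parallel gripper is mounted at the origin on the work surface. World frame = base frame: x ahead of the robot, y to its left, z up, the work surface at z = 0. Lengths are in mm, angles in degrees, forces in N, time in s.
With the tool pointing down it reaches from about 350 to 850 mm from the base axis. Payload 8.1 kg.
Tool frame: the origin (TCP) lies at the very end of the fingers, on their centre line; the grasp point (between the pads) lies 19 mm behind it (r.grasp_offset is the distance from the TCP to the grasp point, in mm); z points along the fingers, y is the line along which they close (so a half turn about z gives the same grasp; the last joint's range is limited). The gripper opens to 85 mm and grips with 20 to 120 N. Pads are 22 mm wide; open, the fingers measure 114 mm over their backs; the gripper's body (76 mm by 85 mm) begins 54 mm behind the grasp point. The pads swing forward as they close: fully open they stand 13 mm farther back than shut.
Start: joints at [-4.893, 7.471, 85.268, -0, 87.261, -4.893], TCP at [600.004, 0.022, 231.292] pointing down, gripper open.
Joint ranges: [-169.43, 169.43], [-51.17, 129.36], [1.28, 143.12], [-76.62, 256.62], [0, 156.53], [-152.29, 152.29]. Speed limits (degrees/s): [136.94, 136.94, 159.86, 180, 180, 180].

### API

Orientations are given as [roll, pitch, yaw] about the fixed x, y, z axes, in that order (R = Rz(yaw) Ry(pitch) Rx(roll)).
In Python, from bench import r gives the robot as it stands.
- The arm moves only by the tool carry_out, never from a script. Its argument "commands" is a list of rows, each an object with "jaw": the finger opening in m, from 0 to 0.0854; "translation": the shift along the tool's x, y, z in m, a list of three; "spin": the turn about the tool's z in rad. A call has exactly 8 rows; each row shifts and turns the commanded pose from where the row before left it, along the tool's axes as they then stand; what a row does not reach is not made up. A row lasts 1/12 s, in which the tool goes at most 41.7 mm and 7.16 degrees, less where a joint would pass 70% of its speed; a pose out of reach is approached as far as the arm can. A call is refused whole if a number of a shift passes 0.0417 or a number of a turn 0.125, either way. A call with a gripper value outside its range is refused whole. The fingers move at their own pace and stop on an object; "squeeze" is the grip in N (left out, the last holds). Time passes only in rows, so rows that do not move let the fingers close, or fill a call up. It gives the time, the measured TCP pose, the force, the opening and the grip force at its end, in the units of the state.
- r.sense(): the state, without advancing time (a new reading comes with each control period).
- r.snapshot(name): name is "scene" or "side" or "wrist"; returns a dict with "pixels" (420x560x3 uint8, blue, green, red), "K" (3x3 intrinsics, pixels), "extrinsics" (4x4, takes a point from camera to world coordinates). Camera axes: x right, y down, z forward; pixel columns grow to the right and rows downward; lengths in mm; the calibration is good to about 2 mm. A picture is of the moment at which its call begins. There is no depth.
- r.hand_in(): hands the job in; it is judged then, once.
Trained networks look in a picture, given as the dict that the camera call returned (one of the last four; its "shot" number tells which), for a name from the list of things; names that differ only in an ending like _2 or _b are one class to them, and where a whole thing is asked for, a point or a joint stands for the part that bears it (a point fixed in the world has none). Each returns a list of dicts, best first, with "score" (0 to 1); they miss things now and then, are a little off and sometimes report something else, mostly with a low value. They report only what shows in the picture. A call takes as long as a camera call.
- r.spot_in(picture, target): "xy" ([column, row] in pixels, amid what is visible of it).
- r.regions_of(picture, target): "pixels" (420x560 bool, what is visible of it) and "xy" ([column, row] in pixels, amid what is visible of it).
- r.landmark_of(picture, target): "xy" ([column, row] in pixels: a listed point, or the origin of a listed thing).
The state is a dict: "time": time; "joint_pos": joint angles; "qd": joint speeds; "joint_efforts": joint torques, N m; "tool_pos": TCP position; "tcp_rot": TCP orientation; "ft_force": force on the tool from outside, world axes, zero at the start; "wrist_torque": the same for the moment, N m; "finger_gap": finger opening in mm; "grip_force": force on a finger pad.
Only numpy, scipy, OpenCV 4.12 (cv2) and the standard library are available. Lean on these libraries where they do the work, as an engineer would, in place of code of your own. Each camera call takes 0.05 s, during which the arm holds its last target. There are 200 camera calls.

### The job

Slide the divider of the instrument tray so that the compartment with the tweezers becomes long enough for the double-ended scaler, while the compartment with the impression tray stays a little longer than the impression tray, so that it is not wedged. Then take the scaler (not the mouth mirror) off the sloping stand and lay it gently, without dropping it, flat on the tray floor beside the tweezers, lengthwise in their compartment. Leave the mouth mirror on the stand, the tweezers and the impression tray in their compartments, and the other things on the counter where they are.

Things in the scene. Friction and masses are not known exactly. Their poses are not given: they have to be found in the camera images.
- tray: open blue plastic instrument tray, fixed to the counter, outside 170 (x) x 310 (y) x 45 high, walls and floor 5 thick, so inside 160 x 300 with the floor 5 above the origin. Origin: centre of the underside; its y axis runs along its length, z up. It may stand on the left or right of the stand and is turned up to 17 deg.
- divider (a joint): m, position along the tray's +y of the sliding divider: an upright aluminium plate 6 thick across the whole tray, up to 45 above its underside; 0 = tray's middle, travel +-0.09. The compartment on its +y side is 147 mm minus the value (in mm) long, the other 147 mm plus it. It starts within 20 mm of the middle, needs about 3 N to slide and stays where it is left.
- divider_tab (a point): middle of the divider's grip tab, 65 above the tray's underside: an aluminium block 44 (tray x) x 10 (tray y) x 30 high (from 45 to 75 above the tray's underside), centred across the tray. Pinch it across its 10 mm thickness, fingers closing along the tray's y.
- scaler: double-ended dental scaler, 170 long: square black handle 12 x 12 x 120 and a straight steel point 5 thick, 25 long at each end; about 45 g. Origin: centre of the handle; x along it. It starts in one of the stand's two places, +x end up, sloping 30 deg from level, origin 85 above the counter. Flat on the tray floor its origin is 11 above the tray's underside.
- stand: fixed sloping stand, steel base 170 x 130 x 8, origin under its centre; two places, 35 either side along y. In each an instrument lies in two open U cradles (12 long, 46 below and above its centre, cheeks 7 either side, 2 above its middle) against a foot plate, rising 30 deg to the stand's +x (away from the robot, +-20 deg). Between the cradles it is free all round; lift it square to the slope.
- mirror: mouth mirror in the stand's other place, to be left alone: the same black handle 12 x 12 x 120, origin at its centre, a steel point at its low end and a round steel disc 22 across at its +x (upper) end.
- tweezers: small steel tweezers lying in one of the tray's compartments, about 90 long (their y, roughly along the tray), 14 wide, 8 high; origin at the underside near the middle. They lie near the tray's -x wall (about 40 from the middle line); the other half of the compartment is free.
- impression_tray: steel dental impression tray with a flat handle, lying in the tray's other compartment close to the end wall: 92 long (its y, roughly along the tray), 60 wide, 16 high; origin at the underside in the middle of that length.
- jar: amber glass jar 56 across, 70 high, a bystander, loose on the counter; origin at the centre of its underside.
- putty_tub: white putty tub 70 x 70 x 50 high, a bystander, loose on the counter; origin at the centre of its underside.
- tip_box: cardboard box 90 x 60 x 40 high, a bystander, loose on the counter; origin at the centre of its underside.

How it is judged:
By the outcome, as a careful person would: the job done as asked, in the order asked, and still so for the second after the job is handed in, with the robot touching nothing.
It also fails if it takes over 48 s, if anything falls off the work surface, if the arm or the gripper's body presses on something with over 40 N, if the wrist force passes 120 N, or if a joint passes its speed limit or range.

## Working session

There is one attempt and no reset: what is moved stays moved. The work goes in short steps, Python scripts to look and compute and a tool call to move; the robot and the scene stay as the last step left them, time stands still between calls to the robot, and variables do not carry over. Pictures are saved under pics/ and viewed, at most 13 in all, crops included, and the job is handed in when it is done.

Besides the shell and the picture viewer there is one more tool, called after ">>>" by a JSON object that holds its "method" and its "body", one argument or row to a line. carry_out: Moves the arm, as the interface text tells. Its arguments: {"type":"object","properties":{"commands":{"type":"array","items":{"type":"object","properties":{"jaw":{"type":"number"},"translation":{"type":"array","items":{"type":"number"}},"spin":{"type":"number"}}}},"squeeze":{"type":"number"}},"required":["commands"]}

```bash
ls; mkdir -p pics
cat > h.py <<'E'
from bench import r
import numpy as np, cv2
def ray(p,xy):
    K=np.array(p["K"]);E=np.array(p["extrinsics"]);d=E[:3,:3]@np.linalg.solve(K,[xy[0],xy[1],1]);return E[:3,3],d
def onz(p,xy,z):
    o,d=ray(p,xy);return o+d*(z-o[2])/d[2]
def proj(p,X):
    K=np.array(p["K"]);E=np.array(p["extrinsics"]);c=E[:3,:3].T@(np.array(X,float)-E[:3,3]);q=K@c;return q[:2]/q[2]
def tri(a,xa,b,xb):
    A=0;B=0
    for p,x in((a,xa),(b,xb)):
        o,d=ray(p,x);d/=np.linalg.norm(d);M=np.eye(3)-np.outer(d,d);A=A+M;B=B+M@o
    return np.linalg.solve(A,B)
E
python3 - <<'E'
from h import *
np.set_printoptions(precision=1,suppress=True)
P={n:r.snapshot(n) for n in("scene","side")}
cv2.imwrite("pics/a.png",cv2.resize(np.hstack([P["scene"]["pixels"]]),(800,600)))
cv2.imwrite("pics/b.png",cv2.resize(P["side"]["pixels"],(800,600)))
for n in P: print(n,np.array(P[n]["extrinsics"]))
for t in["tray","divider_tab","scaler","mirror","stand","tweezers","impression_tray","jar","putty_tub","tip_box"]:
    L={n:r.landmark_of(P[n],t)[:2] for n in P}
    for n in P: print(t,n,[(np.array(l["xy"]),round(l["score"],2)) for l in L[n]])
    if all(L.values()): print("   ",tri(P["scene"],L["scene"][0]["xy"],P["side"],L["side"][0]["xy"]))
print(r.sense())
E
```

```text
pics
scene [[  -0.6    0.6   -0.5 1161.2]
 [   0.8    0.5   -0.3  383.9]
 [   0.    -0.6   -0.8 1043.6]
 [   0.     0.     0.     1. ]]
side [[    1.     -0.2     0.3   247.8]
 [   -0.3    -0.5     0.8 -1070.4]
 [   -0.     -0.8    -0.5   805.1]
 [    0.      0.      0.      1. ]]
tray scene [(array([342.2, 229.5]), 0.95), (array([346.1, 221.2]), 0.43)]
tray side [(array([258.4, 223. ]), 0.85), (array([343. , 233.4]), 0.39)]
    [524.4 154.8  -4. ]
divider_tab scene [(array([345.2, 217.9]), 0.57), (array([317.5, 206.4]), 0.24)]
divider_tab side [(array([249.9, 204.5]), 0.82)]
    [511.5 158.7  60.4]
scaler scene [(array([258.3, 162.6]), 0.57)]
scaler side [(array([283.3, 257.4]), 0.89)]
    [ 521.4 -163.2   81.6]
mirror scene [(array([238.1, 153. ]), 0.67), (array([254.9, 160.1]), 0.39)]
mirror side [(array([298.7, 268.7]), 0.55)]
    [ 538.9 -232.2   93. ]
stand scene [(array([251.5, 173.6]), 0.74)]
stand side [(array([288.4, 288.9]), 0.72)]
    [ 522.3 -196.7    2. ]
tweezers scene [(array([374.8, 227.5]), 0.71)]
tweezers side []
impression_tray scene [(array([319.2, 207.5]), 0.59)
[... 223 characters left out ...]
(array([341.9, 232.9]), 0.6)]
    [ 599.  -158.9 -480.5]
putty_tub scene [(array([458.5, 278.1]), 0.95)]
putty_tub side [(array([209.5, 176.7]), 0.8)]
    [437.5 509.5  -3.9]
tip_box scene [(array([190.9, 125.9]), 0.78)]
tip_box side [(array([318.9, 393.7]), 0.66)]
    [ 484.1 -517.4   -3.5]
{'time': 1.1, 'joint_pos': array([-4.9,  7.5, 85.3,  0. , 87.3, -4.9]), 'qd': array([-0.1,  0.1, -0.1,  0.1, -0.1,  0. ]), 'joint_efforts': array([  0. , -56.9, -50.1,  -0. ,   0. ,  -0. ]), 'tool_pos': array([600. ,   0.1, 231.3]), 'tcp_rot': array([-180.,   -0.,   90.]), 'ft_force': array([-0.6, -0.8, -0. ]), 'wrist_torque': array([-0.1, -0. ,  0. ]), 'grip_force': 0.0, 'finger_gap': 85.30398874478962}
```

View pictures.

View pics/a.png

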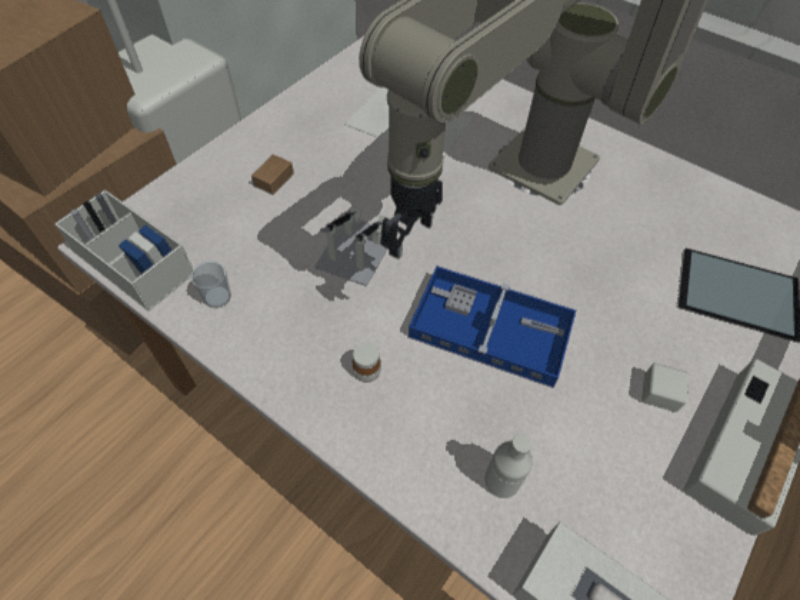

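View pics/b.png

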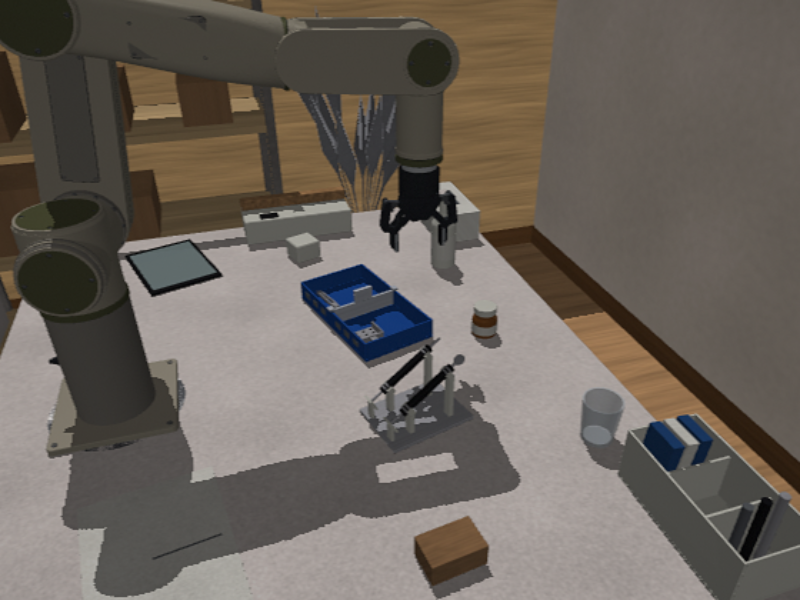

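```bash
cat >> h.py <<'E'
from scipy.optimize import minimize
def box(x0,x1,y0,y1,z0,z1): return np.array([[x,y,z] for x in(x0,x1) for y in(y0,y1) for z in(z0,z1)],float)
def Rz(a): c,s=np.cos(a),np.sin(a);return np.array([[c,-s,0],[s,c,0],[0,0,1]])
def Ry(a): c,s=np.cos(a),np.sin(a);return np.array([[c,0,s],[0,1,0],[-s,0,c]])
def sil(p,parts,T):
    m=np.zeros((420*4,560*4),np.uint8)
    for b in parts:
        q=np.array([proj(p,T(v)) for v in b]);cv2.fillConvexPoly(m,cv2.convexHull(np.round((q+.5)*4).astype(np.int32)),1)
    return cv2.resize(m.astype(np.float32),(560,420),interpolation=cv2.INTER_AREA)
def fit(obs,parts,mk,x0,step):
    def cost(x):
        c=0
        for p,M in obs:
            s=sil(p,parts,mk(x));c+=1-np.minimum(s,M).sum()/np.maximum(s,M).sum()
        return c
    S=[x0]+[np.array(x0)+np.eye(len(x0))[i]*step[i] for i in range(len(x0))]
    o=minimize(cost,x0,method="Nelder-Mead",options=dict(initial_simplex=np.array(S),xatol=.01,fatol=1e-5,maxiter=200));return o.x,o.fun
TRAY=[box(-85,85,-155,155,0,45)]
def mktray(x): R=Rz(np.radians(x[2]));return lambda v:R@v+[x[0],x[1],0]
SC=[box(-60,60,-6,6,-6,6),box(60,85,-2.5,2.5,-2.5,2.5),box(-85,-60,-2.5,2.5,-2.5,2.5)]
def mksc(x): R=Rz(np.radians(x[2]))@Ry(np.radians(-30));return lambda v:R@v+[x[0],x[1],85]
E
python3 - <<'E'
from h import *
P={n:r.snapshot(n) for n in("scene","side")}
def blue(p,sd):
    h=cv2.cvtColor(p["pixels"],cv2.COLOR_BGR2HSV);m=((h[...,0]>100)&(h[...,0]<130)&(h[...,1]>130)).astype(np.uint8)
    n,l,s,c=cv2.connectedComponentsWithStats(cv2.morphologyEx(m,cv2.MORPH_CLOSE,np.ones((5,5))));
    i=1+np.argmax(s[1:,4]);q=cv2.convexHull(np.argwhere(l==i)[:,::-1].astype(np.int32));M=np.zeros((420,560),np.uint8);cv2.fillConvexPoly(M,q,1);return M.astype(np.float32)
obs=[(P[n],blue(P[n],0)) for n in P]
for o in (obs,obs[:1],obs[1:]): print(fit(o,TRAY,mktray,[524,155,-5],[10,10,8]))
for n in P:
    g=r.regions_of(P[n],"scaler");print([(x["score"],x["xy"],x["pixels"].sum()) for x in g])
    if g and n=="side": print(fit([(P[n],g[0]["pixels"].astype(np.float32))],SC,mksc,[521,-163,0],[10,10,10]))
g=r.regions_of(P["side"],"mirror");print([(x["score"],x["xy"]) for x in g])
E
```

```text
(array([518.34461374, 158.92039482,  15.56602974]), np.float64(0.07302284240722656))
(array([518.86339873, 160.04843193,  15.51189954]), np.float64(0.03205972909927368))
(array([518.29970714, 155.67961385,  15.44285803]), np.float64(0.030324161052703857))
[]
[(0.79, [283.8, 258.0], np.int64(221))]
(array([ 519.22378243, -166.12127132,   18.00072463]), np.float64(0.3883478045463562))
[(0.81, [298.3, 269.1]), (0.18, [230.1, 209.9])]
```

>>> {"method": "carry_out", "body": {
  "commands": [
    {"jaw": 0.0854,"translation": [0.02,-0.01,-0.01],"spin": 0},
    {"jaw": 0.0854,"translation": [0.02,-0.01,-0.01],"spin": 0},
    {"jaw": 0.0854,"translation": [0.02,-0.01,-0.01],"spin": 0},
    {"jaw": 0.0854,"translation": [0.02,-0.01,-0.01],"spin": 0},
    {"jaw": 0.0854,"translation": [0.02,-0.01,-0.01],"spin": 0},
    {"jaw": 0.0854,"translation": [0.02,-0.01,-0.01],"spin": 0},
    {"jaw": 0.0854,"translation": [0.02,-0.01,-0.01],"spin": 0},
    {"jaw": 0.0854,"translation": [0.02,-0.01,-0.01],"spin": 0}
  ]
}}

```text
time: 2.02
tool_pos: [519.4, 160.9, 311.9]
tcp_rot: [180.0, -0.0, 90.0]
ft_force: [0.2, 1.2, -0.6]
finger_gap: 85.1
grip_force: 0.0
```

>>> {"method": "carry_out", "body": {
  "commands": [
    {"jaw": 0.0854,"translation": [0,0,0],"spin": 0.12},
    {"jaw": 0.0854,"translation": [0,0,0],"spin": 0.12},
    {"jaw": 0.0854,"translation": [0,0,0],"spin": 0.12},
    {"jaw": 0.0854,"translation": [0,0,0],"spin": 0.12},
    {"jaw": 0.0854,"translation": [0,0,0],"spin": 0.12},
    {"jaw": 0.0854,"translation": [0,0,0],"spin": 0.12},
    {"jaw": 0.0854,"translation": [0,0,0],"spin": 0.12},
    {"jaw": 0.0854,"translation": [0,0,0],"spin": 0.12}
  ]
}}

```text
time: 2.68
tool_pos: [520.0, 160.0, 311.3]
tcp_rot: [180.0, -0.0, 34.7]
ft_force: [-0.0, -0.2, 0.4]
finger_gap: 85.4
grip_force: 0.0
```

Run:
```python
from h import *
np.set_printoptions(precision=1,suppress=True)
s=r.sense();print(s["tool_pos"],s["tcp_rot"],s["joint_pos"])
p=r.snapshot("wrist");cv2.imwrite("pics/c.png",p["pixels"]);E=np.array(p["extrinsics"]);print(E)
for t,z in[("tray",0),("divider_tab",65),("tweezers",5),("impression_tray",5)]:
    print(t,[(np.array(l["xy"]),l["score"],onz(p,l["xy"],z)) for l in r.landmark_of(p,t)[:2]])
for z in (0,45): print([proj(p,mktray([518.5,158,15.5])(np.array([a*85,b*155,z]))) for a in(-1,1) for b in(-1,1)])
s=p
for n in("scene","side"):
    q=r.snapshot(n);l=r.landmark_of(q,"scaler");l2=r.landmark_of(q,"mirror");print(n,l,l2)
```

```text
[520.  160.  311.3] [180.   -0.   34.7] [11.7 -2.3 87.1  0.  95.2 67. ]
[[  0.6  -0.8  -0.2 581.7]
 [ -0.8  -0.5  -0.2 201.6]
 [  0.    0.3  -1.  452.7]
 [  0.    0.    0.    1. ]]
tray [(array([271.6, 155.4]), 0.91, array([521.5, 159.6,   0. ]))]
divider_tab [(array([270.7, 162.5]), 0.77, array([523.5, 162.2,  65. ]))]
tweezers [(array([181. , 157.5]), 0.66, array([458.3, 248.3,   5. ]))]
impression_tray [(array([336. , 210.2]), 0.79, array([511.3,  54.4,   5. ]))]
[array([361.2, 256.9]), array([130.6, 182. ]), array([417.3, 133.5]), array([164.6,  41.1])]
[array([369.8, 272.6]), array([116.3, 191.2]), array([432.8, 137.9]), array([152.3,  35.3])]
scene [{'xy': [257.0, 162.5], 'score': 0.52}, {'xy': [344.2, 217.2], 'score': 0.21}] [{'xy': [236.9, 149.7], 'score': 0.47}]
side [{'xy': [285.6, 257.3], 'score': 0.64}, {'xy': [230.1, 213.0], 'score': 0.17}] [{'xy': [296.2, 269.7], 'score': 0.88}]
```

View pics/c.png

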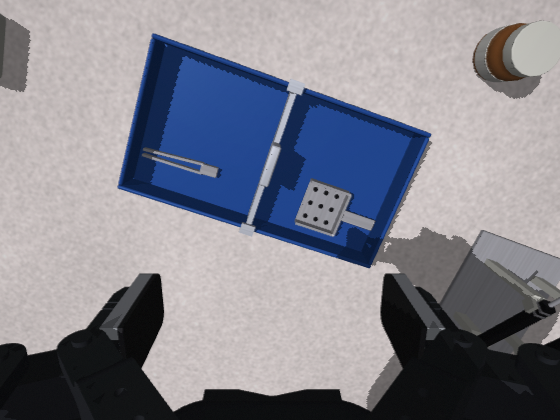

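Run:
```python
from h import *
np.set_printoptions(precision=1,suppress=True)
p=r.snapshot("wrist")
h=cv2.cvtColor(p["pixels"],cv2.COLOR_BGR2HSV);m=((h[...,0]>100)&(h[...,0]<130)&(h[...,1]>110)&(h[...,2]>40)).astype(np.uint8)
n,l,s,c=cv2.connectedComponentsWithStats(cv2.morphologyEx(m,cv2.MORPH_CLOSE,np.ones((9,9))));i=1+np.argmax(s[1:,4])
M=np.zeros((420,560),np.uint8);cv2.fillConvexPoly(M,cv2.convexHull(np.argwhere(l==i)[:,::-1].astype(np.int32)),1)
x,f=fit([(p,M.astype(np.float32))],TRAY,mktray,[518,158,15.5],[5,5,3]);print(x,f)
def loc(xy,z): return Rz(np.radians(x[2])).T@(onz(p,xy,z)-[x[0],x[1],0])
for t,xy,z in[("tab",r.landmark_of(p,"divider_tab")[0]["xy"],65),("divA",(295,88),45),("divB",(247,229),45),("handle end",(373,225),8),("handle end2",(370,229),8),("bowl far",(307,179),16),("bowl far2",(296,221),16),("tw",(146,149),8),("tw2",(219,172),8),("bowl c",(351,184),16),("bowl d",(336,237),16)]: print(t,loc(xy,z))
```

```text
[521.8 160.4  15.8] 0.013320088386535645
tab [ 0.5  2.8 65. ]
divA [80.6  2.  45. ]
divB [-83.9   0.6  45. ]
handle end [ -40.4 -150.     8. ]
handle end2 [ -46.6 -148.6    8. ]
bowl far [-10.8 -48.9  16. ]
bowl far2 [-64.9 -55.   16. ]
tw [-41.1 142.9   8. ]
tw2 [-39.2  53.2   8. ]
bowl c [   0.8 -100.9   16. ]
bowl d [ -68.3 -109.6   16. ]
```

>>> {"method": "carry_out", "body": {
  "commands": [
    {"jaw": 0.0854,"translation": [0,0,0.02],"spin": 0.083},
    {"jaw": 0.0854,"translation": [0,0,0.02],"spin": 0.083},
    {"jaw": 0.0854,"translation": [0,0,0.02],"spin": 0.083},
    {"jaw": 0.0854,"translation": [0,0,0.02],"spin": 0.083},
    {"jaw": 0.0854,"translation": [0.001,-0.002,0.025],"spin": 0},
    {"jaw": 0.06,"translation": [0,0,0.025],"spin": 0},
    {"jaw": 0.05,"translation": [0,0,0.02],"spin": 0},
    {"jaw": 0.05,"translation": [0,0,0],"spin": 0}
  ]
}}

```text
time: 4.0
tool_pos: [517.3, 161.6, 156.1]
tcp_rot: [-180.0, 0.5, 16.0]
ft_force: [-1.0, -0.5, -1.3]
finger_gap: 52.0
grip_force: 0.0
```

Run:
```python
from h import *
np.set_printoptions(precision=1,suppress=True)
s=r.sense();print(s["tool_pos"],s["tcp_rot"],s["joint_pos"])
p=r.snapshot("wrist");cv2.imwrite("pics/d.png",p["pixels"])
for l in r.landmark_of(p,"divider_tab")[:2]:
    w=onz(p,l["xy"],65);print(l["score"],l["xy"],w,Rz(np.radians(15.7)).T@(w-s["tool_pos"]))
```

```text
[517.3 161.6 156.1] [-180.     0.5   16. ] [11.9  1.7 99.3  0.  79.5 85.9]
0.85 [271.1, 204.8] [521.7 162.   65. ] [  4.3  -0.8 -91.1]
```

View pics/d.png

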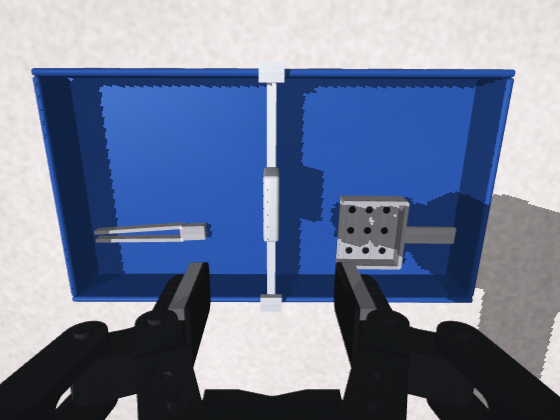

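>>> {"method": "carry_out", "body": {
  "commands": [
    {"jaw": 0.05,"translation": [0.003,0,0.02],"spin": 0},
    {"jaw": 0.05,"translation": [0,0,0.02],"spin": 0},
    {"jaw": 0.05,"translation": [0,0,0.02],"spin": 0},
    {"jaw": 0.05,"translation": [0,0,0.02],"spin": 0},
    {"jaw": 0.05,"translation": [0,0,0.015],"spin": 0},
    {"jaw": 0.05,"translation": [0,0,0.008],"spin": 0},
    {"jaw": 0.05,"translation": [0,0,0],"spin": 0},
    {"jaw": 0.05,"translation": [0,0,0],"spin": 0}
  ]
}}

```text
time: 4.77
tool_pos: [524.3, 163.2, 59.8]
tcp_rot: [180.0, -0.1, 16.0]
ft_force: [-0.0, 0.0, 0.7]
finger_gap: 49.9
grip_force: 0.0
```

>>> {"method": "carry_out", "body": {
  "commands": [
    {"jaw": 0.03,"translation": [0,0,0],"spin": 0},
    {"jaw": 0.02,"translation": [0,0,0],"spin": 0},
    {"jaw": 0.01,"translation": [0,0,0],"spin": 0},
    {"jaw": 0.005,"translation": [0,0,0],"spin": 0},
    {"jaw": 0.005,"translation": [0,0,0],"spin": 0},
    {"jaw": 0.005,"translation": [0,0,0],"spin": 0},
    {"jaw": 0.005,"translation": [0,0,0],"spin": 0},
    {"jaw": 0.005,"translation": [0,0,0],"spin": 0}
  ],
  "squeeze": 30
}}

```text
time: 5.43
tool_pos: [524.2, 163.3, 59.6]
tcp_rot: [180.0, -0.1, 16.0]
ft_force: [-1.0, 0.3, 5.8]
finger_gap: 9.2
grip_force: 31.8
```

>>> {"method": "carry_out", "body": {
  "commands": [
    {"jaw": 0.005,"translation": [0,0.004,0],"spin": 0},
    {"jaw": 0.005,"translation": [0,0.006,0],"spin": 0},
    {"jaw": 0.005,"translation": [0,0.006,0],"spin": 0},
    {"jaw": 0.005,"translation": [0,0.006,0],"spin": 0},
    {"jaw": 0.005,"translation": [0,0.006,0],"spin": 0},
    {"jaw": 0.005,"translation": [0,0.006,0],"spin": 0},
    {"jaw": 0.005,"translation": [0,0.003,0],"spin": 0},
    {"jaw": 0.005,"translation": [0,0,0],"spin": 0}
  ]
}}

```text
time: 6.1
tool_pos: [534.4, 127.2, 59.6]
tcp_rot: [180.0, -0.1, 15.9]
ft_force: [-2.0, -0.8, 6.0]
finger_gap: 9.5
grip_force: 31.9
```

>>> {"method": "carry_out", "body": {
  "commands": [
    {"jaw": 0.005,"translation": [0,0,0],"spin": 0},
    {"jaw": 0.05,"translation": [0,0,0],"spin": 0},
    {"jaw": 0.05,"translation": [0,0,0],"spin": 0},
    {"jaw": 0.05,"translation": [0,0,0],"spin": 0},
    {"jaw": 0.05,"translation": [0,0,-0.01],"spin": 0},
    {"jaw": 0.05,"translation": [0,0,-0.03],"spin": 0},
    {"jaw": 0.05,"translation": [0,0,-0.04],"spin": 0},
    {"jaw": 0.05,"translation": [0,0,-0.04],"spin": 0}
  ]
}}

```text
time: 6.77
tool_pos: [532.1, 127.4, 179.0]
tcp_rot: [-180.0, 0.2, 16.0]
ft_force: [0.6, 0.0, -0.1]
finger_gap: 50.3
grip_force: 0.0
```

>>> {"method": "carry_out", "body": {
  "commands": [
    {"jaw": 0.05,"translation": [0,0,-0.03],"spin": 0},
    {"jaw": 0.05,"translation": [0,0,-0.03],"spin": 0},
    {"jaw": 0.05,"translation": [0,0,-0.03],"spin": 0},
    {"jaw": 0.05,"translation": [0,0,-0.03],"spin": 0},
    {"jaw": 0.05,"translation": [0,0,-0.02],"spin": 0},
    {"jaw": 0.05,"translation": [0,0,0],"spin": 0},
    {"jaw": 0.05,"translation": [0,0,0],"spin": 0},
    {"jaw": 0.05,"translation": [0,0,0],"spin": 0}
  ]
}}

```text
time: 7.43
tool_pos: [533.2, 127.5, 317.8]
tcp_rot: [-180.0, 0.0, 16.0]
ft_force: [-0.6, 0.5, -0.5]
finger_gap: 49.6
grip_force: 0.0
```

Run:
```python
from h import *
np.set_printoptions(precision=1,suppress=True)
s=r.sense();print(s["tool_pos"],s["tcp_rot"],s["joint_pos"])
p=r.snapshot("wrist");cv2.imwrite("pics/e.png",p["pixels"])
h=cv2.cvtColor(p["pixels"],cv2.COLOR_BGR2HSV);m=((h[...,0]>100)&(h[...,0]<130)&(h[...,1]>110)&(h[...,2]>40)).astype(np.uint8)
n,l,s,c=cv2.connectedComponentsWithStats(cv2.morphologyEx(m,cv2.MORPH_CLOSE,np.ones((9,9))));i=1+np.argmax(s[1:,4])
M=np.zeros((420,560),np.uint8);cv2.fillConvexPoly(M,cv2.convexHull(np.argwhere(l==i)[:,::-1].astype(np.int32)),1)
x,f=fit([(p,M.astype(np.float32))],TRAY,mktray,[521,160,15.5],[5,5,3]);print(x,f)
def loc(xy,z): return Rz(np.radians(x[2])).T@(onz(p,xy,z)-[x[0],x[1],0])
for t,z in[("divider_tab",65),("tweezers",4),("impression_tray",6)]:
    for q in r.landmark_of(p,t)[:1]: print(t,q["score"],q["xy"],loc(q["xy"],z))
    for q in r.regions_of(p,t)[:1]:
        A=np.array([loc(v[::-1],z+2) for v in np.argwhere(q["pixels"])]);print(A.min(0),A.max(0))
```

```text
[533.2 127.5 317.8] [-180.    0.   16.] [ 8.1 -1.7 85.8 -0.  95.9 82.1]
[522.1 160.2  15.9] 0.014938294887542725
divider_tab 0.56 [273.6, 166.0] [  1.2 -37.9  65. ]
[-81.6 -44.1  67. ] [ 86.9 -29.1  67. ]
tweezers 0.89 [157.1, 189.0] [-39.8 107.6   4. ]
[-49.7  56.2   6. ] [-34.1 148.1   6. ]
impression_tray 0.87 [321.2, 188.1] [-38.  -97.7   6. ]
[ 158.8 -230.1    8. ] [ 171.4 -179.4    8. ]
```

View pics/e.png

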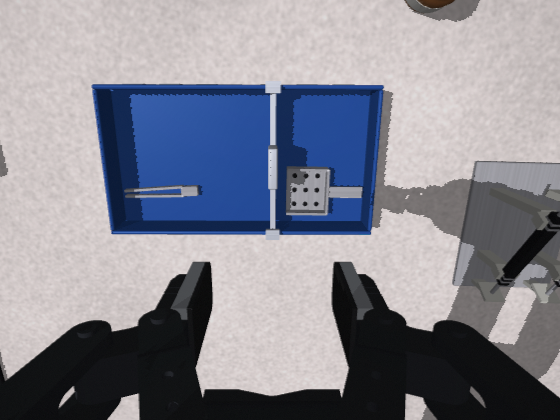

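>>> {"method": "carry_out", "body": {
  "commands": [
    {"jaw": 0.05,"translation": [-0.013,0.034,0],"spin": 0},
    {"jaw": 0.05,"translation": [-0.013,0.034,0],"spin": 0},
    {"jaw": 0.05,"translation": [-0.013,0.034,0],"spin": 0},
    {"jaw": 0.05,"translation": [-0.013,0.034,0],"spin": 0},
    {"jaw": 0.05,"translation": [-0.013,0.034,0],"spin": 0},
    {"jaw": 0.05,"translation": [-0.013,0.034,0],"spin": 0},
    {"jaw": 0.05,"translation": [-0.013,0.034,0],"spin": 0},
    {"jaw": 0.05,"translation": [-0.013,0.034,0],"spin": 0}
  ]
}}

```text
time: 8.45
tool_pos: [507.8, -164.3, 318.2]
tcp_rot: [-180.0, -0.0, 16.0]
ft_force: [0.3, 0.7, -0.2]
finger_gap: 50.4
grip_force: 0.0
```

>>> {"method": "carry_out", "body": {
  "commands": [
    {"jaw": 0.05,"translation": [0,0,0],"spin": 0},
    {"jaw": 0.05,"translation": [0,0,0],"spin": 0},
    {"jaw": 0.05,"translation": [0,0,0],"spin": 0},
    {"jaw": 0.05,"translation": [0,0,0],"spin": 0},
    {"jaw": 0.05,"translation": [0,0,0],"spin": 0},
    {"jaw": 0.05,"translation": [0,0,0],"spin": 0},
    {"jaw": 0.05,"translation": [0,0,0],"spin": 0},
    {"jaw": 0.05,"translation": [0,0,0],"spin": 0}
  ]
}}

```text
time: 9.12
tool_pos: [508.5, -162.0, 318.4]
tcp_rot: [180.0, -0.0, 16.0]
ft_force: [0.1, 0.1, -0.9]
finger_gap: 49.8
grip_force: 0.0
```

```bash
cat > st.py <<'E'
from h import *
import sys
np.set_printoptions(precision=1,suppress=True)
s=r.sense();print(s["tool_pos"],s["tcp_rot"],s["joint_pos"])
p=r.snapshot("wrist");cv2.imwrite(sys.argv[1],p["pixels"])
for t,z in[("scaler",85),("mirror",85),("stand",0)]:
    for q in r.landmark_of(p,t)[:2]: print(t,q["score"],np.array(q["xy"]),onz(p,q["xy"],z))
g=r.regions_of(p,"scaler")
for q in g[:1]:
    M=q["pixels"].astype(np.float32);x,f=fit([(p,M)],SC,mksc,[520,-165,10],[8,8,10]);print("fit",x,f)
# dark handle: axis plane through camera centre
for q in g[:1]:
    m=((p["pixels"].max(2)<60)&cv2.dilate(q["pixels"].astype(np.uint8),np.ones((5,5))).astype(bool)).astype(np.float32)
    x,f=fit([(p,m)],SC[:1],mksc,x,[4,4,4]);print("handle fit",x,f,m.sum())
    for e in(-60,0,60): print(proj(p,mksc(x)(np.array([e,0,0]))))
E
python3 st.py pics/f.png
```

```text
[ 508.5 -162.   318.4] [180.  -0.  16.] [-23.2  -4.   88.   -0.   96.   50.8]
scaler 0.94 [277.7 157.4] [ 522.2 -165.9   85. ]
mirror 0.89 [346.6 156.3] [ 542.4 -232.2   85. ]
stand 0.59 [303.  147.2] [ 529.6 -197.5    0. ]
fit [ 521.4 -166.2   14.3] 0.08847898244857788
handle fit [ 522.  -166.4   14.4] 0.18646544218063354 1048.0
[276.2 199.3]
[278.2 157.8]
[280.7 105.3]
```

View pics/f.png

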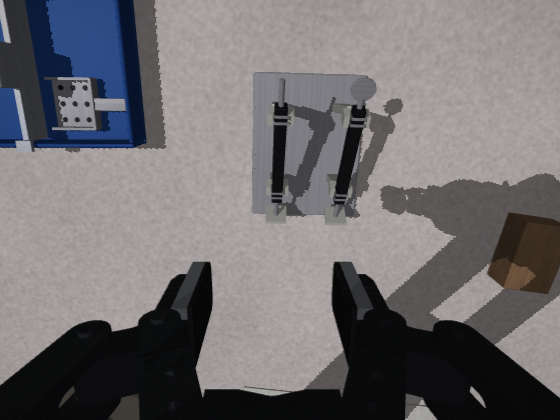

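>>> {"method": "carry_out", "body": {
  "commands": [
    {"jaw": 0.05,"translation": [0.003,0.002,0.025],"spin": 0},
    {"jaw": 0.05,"translation": [0.003,0.002,0.025],"spin": 0},
    {"jaw": 0.05,"translation": [0.003,0.002,0.025],"spin": 0},
    {"jaw": 0.05,"translation": [0.003,0.002,0.025],"spin": 0},
    {"jaw": 0.05,"translation": [0,0,0.02],"spin": 0},
    {"jaw": 0.05,"translation": [0,0,0.02],"spin": 0},
    {"jaw": 0.05,"translation": [0,0,0],"spin": 0},
    {"jaw": 0.05,"translation": [0,0,0],"spin": 0}
  ]
}}

```text
time: 10.03
tool_pos: [521.2, -166.7, 177.3]
tcp_rot: [-179.9, 0.1, 16.0]
ft_force: [-1.0, 0.5, 1.7]
finger_gap: 50.1
grip_force: 0.0
```

```bash
python3 st.py pics/g.png
python3 - <<'E'
from h import *
p=r.snapshot("wrist");o=p["pixels"]
E
```

```text
[ 521.2 -166.7  177.3] [-179.9    0.1   16. ] [-23.1   1.3  97.5   0.   81.4  50.9]
scaler 0.8 [269.2 209.6] [ 522.2 -165.9   85. ]
scaler 0.69 [307.4 182.3] [ 546.5 -184.4   85. ]
mirror 0.64 [373.7 206.4] [ 543.  -230.9   85. ]
stand 0.91 [307.  184.6] [ 527.2 -198.2    0. ]
fit [ 521.8 -166.2   14.3] 0.06875389814376831
handle fit [ 521.8 -166.3   14.6] 0.19363939762115479 2252.0
[268.4 262.5]
[269.7 210.2]
[271.5 135. ]
```

View pics/g.png

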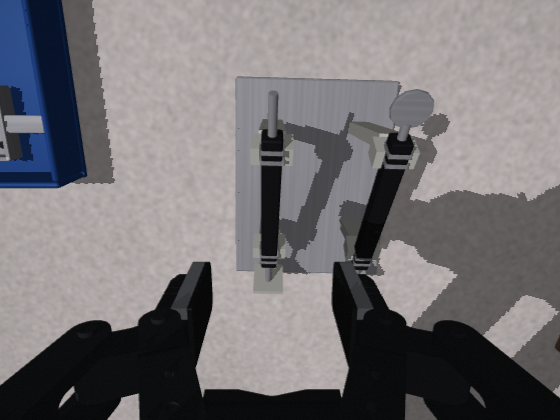

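Run:
```python
from h import *
from scipy.spatial.transform import Rotation as Ro
np.set_printoptions(precision=1,suppress=True)
p=r.snapshot("wrist");s=r.sense()
R=Ro.from_euler("xyz",s["tcp_rot"],degrees=True).as_matrix();E=np.array(p["extrinsics"])
print("cam in tool",R.T@(E[:3,3]-s["tool_pos"]),R.T@E[:3,:3],np.array(p["K"]))
for z in(0,-19,92): print(z,[proj(p,s["tool_pos"]+R@np.array([11,y,z])) for y in(-25,0,25)])
b=np.array([521.8,-166.2,85]);print(R.T@(b-s["tool_pos"]))
```

```text
cam in tool [  74.8    1.2 -141.7] [[-0.  -1.  -0.3]
 [ 1.  -0.   0. ]
 [-0.  -0.3  1. ]] [[374.3   0.  271.7]
 [  0.  374.3 207.5]
 [  0.    0.    1. ]]
0 [array([207.8, 254.6]), array([268.5, 254.5]), array([329.2, 254.4])]
-19 [array([199.4, 276.2]), array([268.2, 276.1]), array([336.9, 276. ])]
92 [array([230.8, 195.7]), array([269.4, 195.6]), array([308.1, 195.6])]
[-0.8 -1.4 94.6]
```

>>> {"method": "carry_out", "body": {
  "commands": [
    {"jaw": 0.05,"translation": [0,-0.001,0.02],"spin": 0.022},
    {"jaw": 0.05,"translation": [0,0,0.02],"spin": 0},
    {"jaw": 0.05,"translation": [0,0,0.02],"spin": 0},
    {"jaw": 0.05,"translation": [0,0,0.018],"spin": 0},
    {"jaw": 0.05,"translation": [0,0,0.012],"spin": 0},
    {"jaw": 0.05,"translation": [0,0,0.008],"spin": 0},
    {"jaw": 0.04,"translation": [0,0,0],"spin": 0},
    {"jaw": 0.03,"translation": [0,0,0],"spin": 0}
  ]
}}

```text
time: 11.05
tool_pos: [522.0, -166.2, 80.7]
tcp_rot: [180.0, -0.0, 14.7]
ft_force: [1.1, 0.7, -0.0]
finger_gap: 30.2
grip_force: 0.0
```

```bash
python3 st.py pics/h.png
```

```text
[ 522.  -166.2   80.7] [180.   -0.   14.7] [-23.    6.6 102.5   0.   70.9  52.3]
scaler 0.9 [268.  281.6] [ 522.8 -165.6   85. ]
mirror 0.96 [437.8 278.9] [ 541.5 -232.2   85. ]
mirror 0.5 [322.3 217.8] [ 554.7 -179.    85. ]
stand 0.92 [324.4 217.2] [ 530.7 -199.3    0. ]
fit [ 521.8 -166.1   14.2] 0.047589898109436035
handle fit [ 521.5 -166.3   14.3] 0.21681106090545654 5219.0
[268.7 345.1]
[268.8 284.8]
[268.9 175.9]
```

View pics/h.png

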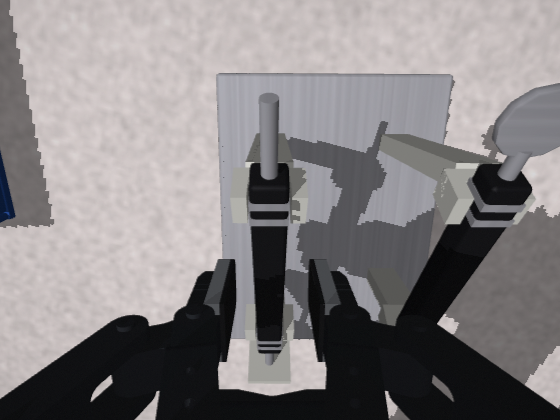

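>>> {"method": "carry_out", "body": {
  "commands": [
    {"jaw": 0.03,"translation": [0,-0.0013,0.001],"spin": 0},
    {"jaw": 0.03,"translation": [0,0,0],"spin": 0},
    {"jaw": 0.02,"translation": [0,0,0],"spin": 0},
    {"jaw": 0.015,"translation": [0,0,0],"spin": 0},
    {"jaw": 0.012,"translation": [0,0,0],"spin": 0},
    {"jaw": 0.008,"translation": [0,0,0],"spin": 0},
    {"jaw": 0.008,"translation": [0,0,0],"spin": 0},
    {"jaw": 0.008,"translation": [0,0,0],"spin": 0}
  ],
  "squeeze": 22
}}

```text
time: 11.97
tool_pos: [521.5, -164.9, 79.4]
tcp_rot: [180.0, 0.0, 14.7]
ft_force: [-1.2, -0.1, 1.2]
finger_gap: 11.2
grip_force: 23.9
```

Gripped with negligible side force. Lift square to the slope, then straight up.

>>> {"method": "carry_out", "body": {
  "commands": [
    {"jaw": 0.008,"translation": [-0.002,0,-0.0035],"spin": 0},
    {"jaw": 0.008,"translation": [-0.005,0,-0.0087],"spin": 0},
    {"jaw": 0.008,"translation": [-0.005,0,-0.0087],"spin": 0},
    {"jaw": 0.008,"translation": [-0.008,0,-0.0139],"spin": 0},
    {"jaw": 0.008,"translation": [-0.008,0,-0.0139],"spin": 0},
    {"jaw": 0.008,"translation": [-0.008,0,-0.0139],"spin": 0},
    {"jaw": 0.008,"translation": [0,0,-0.02],"spin": 0},
    {"jaw": 0.008,"translation": [0,0,-0.02],"spin": 0}
  ]
}}

```text
time: 12.63
tool_pos: [485.2, -174.1, 183.1]
tcp_rot: [-180.0, 0.1, 14.7]
ft_force: [0.3, -0.5, -0.1]
finger_gap: 11.7
grip_force: 23.5
```

Run:
```python
from h import *
from scipy.spatial.transform import Rotation as Ro
np.set_printoptions(precision=1,suppress=True)
s=r.sense();print(s["tool_pos"],s["tcp_rot"],s["finger_gap"],s["grip_force"])
p=r.snapshot("wrist");cv2.imwrite("pics/i.png",p["pixels"])
g=r.regions_of(p,"scaler");print([(q["score"],q["xy"]) for q in g])
t=s["tool_pos"];R0=Ro.from_euler("xyz",s["tcp_rot"],degrees=True).as_matrix()
# held: origin at tool (a,b,-c), slope e
def mk(x):
    Rb=R0@Ro.from_euler("y",x[3],degrees=True).as_matrix();return lambda v:Rb@v+t+R0@np.array(x[:3])
x,f=fit([(p,g[0]["pixels"].astype(np.float32))],SC,mk,[0,0,-6,30],[5,3,4,6]);print(x,f)
for e in(-85,85): print(mk(x)(np.array([e,0,0])))
```

```text
[ 485.2 -174.1  183.1] [-180.     0.1   14.7] 11.700484364298745 23.547986447811127
[(0.76, [270.4, 227.1])]
[-0.8  1.1 -2.2 30.5] 0.039446115493774414
[ 413.9 -193.9  142.2]
[ 555.7 -156.8  228.4]
```

View pics/i.png

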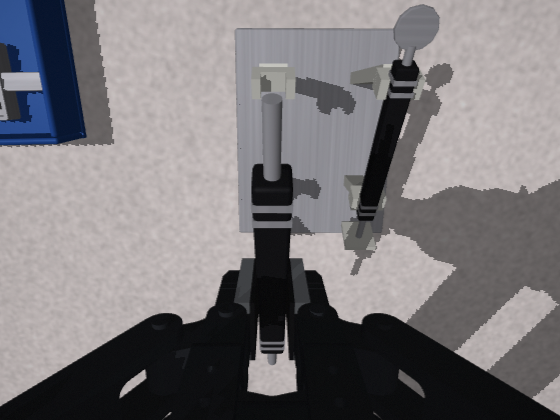

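>>> {"method": "carry_out", "body": {
  "commands": [
    {"jaw": 0.008,"translation": [0,0,-0.025],"spin": 0},
    {"jaw": 0.008,"translation": [0.005,-0.01,-0.025],"spin": 0},
    {"jaw": 0.008,"translation": [0.012,-0.03,0],"spin": 0},
    {"jaw": 0.008,"translation": [0.013,-0.03,0],"spin": 0},
    {"jaw": 0.008,"translation": [0.013,-0.03,0],"spin": 0},
    {"jaw": 0.008,"translation": [0.013,-0.03,0],"spin": 0},
    {"jaw": 0.008,"translation": [0.013,-0.03,0],"spin": 0},
    {"jaw": 0.008,"translation": [0.013,-0.03,0],"spin": 0}
  ]
}}

```text
time: 13.4
tool_pos: [517.0, 31.9, 231.6]
tcp_rot: [180.0, 0.0, 14.7]
ft_force: [1.7, 0.5, -1.1]
finger_gap: 11.3
grip_force: 23.6
```

>>> {"method": "carry_out", "body": {
  "commands": [
    {"jaw": 0.008,"translation": [0.013,-0.03,0],"spin": 0},
    {"jaw": 0.008,"translation": [0.013,-0.03,0],"spin": 0},
    {"jaw": 0.008,"translation": [0.013,-0.03,0],"spin": 0},
    {"jaw": 0.008,"translation": [0.013,-0.03,0],"spin": 0},
    {"jaw": 0.008,"translation": [0.013,-0.03,0],"spin": 0},
    {"jaw": 0.008,"translation": [0.01,-0.02,0],"spin": 0},
    {"jaw": 0.008,"translation": [0.006,-0.007,0],"spin": 0},
    {"jaw": 0.008,"translation": [0,0,0],"spin": -0.06}
  ]
}}

```text
time: 14.07
tool_pos: [550.8, 224.0, 231.3]
tcp_rot: [-180.0, 0.1, 18.2]
ft_force: [-0.5, 0.4, -0.4]
finger_gap: 11.2
grip_force: 23.6
```

>>> {"method": "carry_out", "body": {
  "commands": [
    {"jaw": 0.008,"translation": [0,0,0],"spin": -0.11},
    {"jaw": 0.008,"translation": [0,0,0],"spin": -0.11},
    {"jaw": 0.008,"translation": [0,0,0],"spin": -0.11},
    {"jaw": 0.008,"translation": [0,0,0],"spin": -0.11},
    {"jaw": 0.008,"translation": [0,0,0],"spin": -0.11},
    {"jaw": 0.008,"translation": [0,0,0],"spin": -0.11},
    {"jaw": 0.008,"translation": [0,0,0],"spin": -0.11},
    {"jaw": 0.008,"translation": [0,0,0],"spin": -0.11}
  ]
}}

```text
time: 14.73
tool_pos: [550.8, 221.2, 231.5]
tcp_rot: [-180.0, 0.1, 68.8]
ft_force: [1.1, 0.2, -0.2]
finger_gap: 11.4
grip_force: 23.6
```

>>> {"method": "carry_out", "body": {
  "commands": [
    {"jaw": 0.008,"translation": [0,0,0],"spin": -0.11},
    {"jaw": 0.008,"translation": [0,0,0],"spin": -0.11},
    {"jaw": 0.008,"translation": [0,0,0],"spin": -0.11},
    {"jaw": 0.008,"translation": [0,0,0],"spin": -0.11},
    {"jaw": 0.008,"translation": [0,0,0],"spin": -0.11},
    {"jaw": 0.008,"translation": [0,0,0],"spin": -0.1},
    {"jaw": 0.008,"translation": [0,0,0],"spin": 0},
    {"jaw": 0.008,"translation": [0,0,0],"spin": 0}
  ]
}}

```text
time: 15.4
tool_pos: [550.9, 221.6, 231.7]
tcp_rot: [-180.0, 0.0, 105.6]
ft_force: [-1.1, -0.1, -0.7]
finger_gap: 11.4
grip_force: 23.6
```

```bash
cat > held.py <<'E'
from h import *
import sys
from scipy.spatial.transform import Rotation as Ro
np.set_printoptions(precision=1,suppress=True)
T=np.array([521.8,160.3,0]);RT=Rz(np.radians(15.8))
s=r.sense();print(s["tool_pos"],s["tcp_rot"],s["finger_gap"],s["grip_force"],s["ft_force"],"tool local",RT.T@(s["tool_pos"]-T))
p=r.snapshot("wrist");cv2.imwrite(sys.argv[1],p["pixels"])
t=s["tool_pos"];R0=Ro.from_euler("xyz",s["tcp_rot"],degrees=True).as_matrix()
def mk(x):
    Rb=R0@Ro.from_euler("y",x[3],degrees=True).as_matrix();return lambda v:Rb@v+t+R0@np.array(x[:3])
for q in r.regions_of(p,"scaler")[:1]:
    x,f=fit([(p,q["pixels"].astype(np.float32))],SC,mk,[0,0,-5,float(sys.argv[2])],[5,3,4,6]);print(x,f)
    for e in(-85,0,85): print("local",RT.T@(mk(x)(np.array([e,0,0]))-T))
q=r.landmark_of(p,"divider_tab")[:1]
for l in q: print("tab",l["score"],l["xy"],RT.T@(onz(p,l["xy"],65)-T))
E
python3 held.py pics/j.png 30
```

```text
[550.9 221.6 231.7] [-180.     0.   105.6] 11.406421960343586 23.563959002494812 [-1.1 -0.1 -0.7] tool local [ 44.7  51.  231.7]
[-1.4 -0.5 -2.6 30.4] 0.03994554281234741
local [ 43.9 -23.7 191.4]
local [ 44.2  49.7 234.3]
local [ 44.5 123.  277.2]
tab 0.79 [223.1, 274.3] [ -0.6 -33.8  65. ]
```

>>> {"method": "carry_out", "body": {
  "commands": [
    {"jaw": 0.008,"translation": [0,-0.005,0.025],"spin": 0},
    {"jaw": 0.008,"translation": [0,-0.005,0.025],"spin": 0},
    {"jaw": 0.008,"translation": [0,0,0.025],"spin": 0},
    {"jaw": 0.008,"translation": [0,0,0.025],"spin": 0},
    {"jaw": 0.008,"translation": [0,0,0.025],"spin": 0},
    {"jaw": 0.008,"translation": [0,0,0.025],"spin": 0},
    {"jaw": 0.008,"translation": [0,0,0.018],"spin": 0},
    {"jaw": 0.008,"translation": [0,0,0],"spin": 0}
  ]
}}

```text
time: 16.22
tool_pos: [538.0, 218.5, 58.9]
tcp_rot: [-179.5, 0.0, 105.7]
ft_force: [-0.7, -0.6, -1.4]
finger_gap: 11.4
grip_force: 23.6
```

```bash
python3 held.py pics/k.png 30
```

```text
[538.  218.5  58.9] [-179.5    0.   105.7] 11.391129652608882 23.565868735313416 [-0.7 -0.6 -1.4] tool local [31.4 51.6 58.9]
[-1.4 -0.6 -2.2 30.3] 0.03927570581436157
local [ 30.4 -23.2  18.2]
local [30.9 50.2 61.1]
local [ 31.3 123.6 104. ]
```

View pics/k.png

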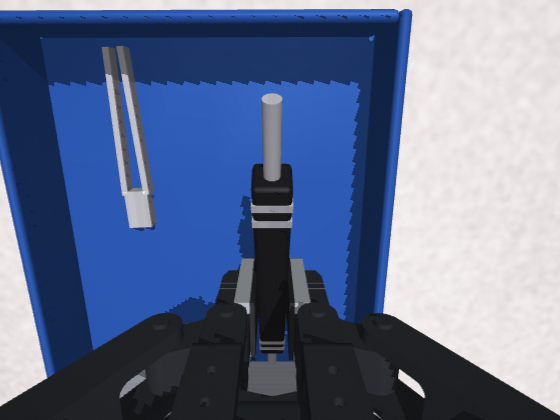

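>>> {"method": "carry_out", "body": {
  "commands": [
    {"jaw": 0.008,"translation": [0,0,0.004],"spin": 0},
    {"jaw": 0.008,"translation": [0,0,0.004],"spin": 0},
    {"jaw": 0.008,"translation": [0.001,0,0.003],"spin": 0},
    {"jaw": 0.008,"translation": [0.001,0,0.003],"spin": 0},
    {"jaw": 0.008,"translation": [0.001,0,0.003],"spin": 0},
    {"jaw": 0.008,"translation": [0.001,0,0.003],"spin": 0},
    {"jaw": 0.008,"translation": [0,0,0],"spin": 0},
    {"jaw": 0.008,"translation": [0,0,0],"spin": 0}
  ],
  "squeeze": 20
}}

```text
time: 17.03
tool_pos: [540.4, 223.6, 43.9]
tcp_rot: [-180.0, 0.0, 105.8]
ft_force: [-0.7, -1.0, -0.1]
finger_gap: 11.2
grip_force: 23.7
```

```bash
python3 held.py pics/l.png 26
```

```text
[540.4 223.6  43.9] [-180.     0.   105.8] 11.221717346188264 23.659794330596924 [-0.7 -1.  -0.1] tool local [35.2 55.8 43.9]
[-1.3 -0.5 -2.8 30.1] 0.044174373149871826
local [ 34.7 -19.    4. ]
local [34.6 54.5 46.6]
local [ 34.6 128.   89.3]
```

>>> {"method": "carry_out", "body": {
  "commands": [
    {"jaw": 0.008,"translation": [0,0,0.002],"spin": 0},
    {"jaw": 0.008,"translation": [0.001,0,0.002],"spin": 0},
    {"jaw": 0.008,"translation": [0.001,0,0.002],"spin": 0},
    {"jaw": 0.008,"translation": [0.001,0,0.002],"spin": 0},
    {"jaw": 0.008,"translation": [0.001,0,0.002],"spin": 0},
    {"jaw": 0.008,"translation": [0,0,0.002],"spin": 0},
    {"jaw": 0.008,"translation": [0,0,0],"spin": 0},
    {"jaw": 0.008,"translation": [0,0,0],"spin": 0}
  ]
}}

```text
time: 17.85
tool_pos: [539.3, 227.1, 31.6]
tcp_rot: [-180.0, 0.0, 105.8]
ft_force: [-0.0, 1.5, 2.9]
finger_gap: 11.1
grip_force: 23.9
```

```bash
python3 held.py pics/m.png 22
```

```text
[539.3 227.1  31.6] [-180.     0.   105.8] 11.12852584622915 23.932084143161774 [-0.   1.5  2.9] tool local [35.  59.6 31.6]
[-2.4 -0.7 -2.2 21.1] 0.04279905557632446
local [ 34.3 -22.1   3.2]
local [34.3 57.2 33.8]
local [ 34.3 136.5  64.3]
tab 0.25 [101.7, 162.9] [-14.9 113.9  65. ]
```

>>> {"method": "carry_out", "body": {
  "commands": [
    {"jaw": 0.008,"translation": [0.001,0,0.003],"spin": 0},
    {"jaw": 0.008,"translation": [0.001,0,0.003],"spin": 0},
    {"jaw": 0.008,"translation": [0,0,0.003],"spin": 0},
    {"jaw": 0.008,"translation": [0,0,0.003],"spin": 0},
    {"jaw": 0.008,"translation": [0,0,0.003],"spin": 0},
    {"jaw": 0.008,"translation": [0,0,0.002],"spin": 0},
    {"jaw": 0.008,"translation": [0,0,0],"spin": 0},
    {"jaw": 0.008,"translation": [0,0,0],"spin": 0}
  ]
}}

```text
time: 18.67
tool_pos: [538.4, 229.0, 14.5]
tcp_rot: [-180.0, 0.0, 105.8]
ft_force: [0.2, 0.7, 1.5]
finger_gap: 11.6
grip_force: 24.0
```

```bash
python3 held.py pics/n.png 8
```

```text
[538.4 229.   14.5] [-180.     0.   105.8] 11.639570628889153 23.965904116630554 [0.2 0.7 1.5] tool local [34.7 61.6 14.5]
[-2.5 -0.6 -3.6 11. ] 0.06417584419250488
local [ 34.1 -24.3   1.8]
local [34.1 59.1 18.1]
local [ 34.1 142.5  34.3]
```

>>> {"method": "carry_out", "body": {
  "commands": [
    {"jaw": 0.008,"translation": [0,0,0.002],"spin": 0},
    {"jaw": 0.008,"translation": [0,0,0.002],"spin": 0},
    {"jaw": 0.008,"translation": [0,0,0.001],"spin": 0},
    {"jaw": 0.008,"translation": [0,0,0.001],"spin": 0},
    {"jaw": 0.008,"translation": [0,0,0.001],"spin": 0},
    {"jaw": 0.008,"translation": [0,0,0],"spin": 0},
    {"jaw": 0.008,"translation": [0,0,0],"spin": 0},
    {"jaw": 0.008,"translation": [0,0,0],"spin": 0}
  ]
}}

```text
time: 19.48
tool_pos: [539.0, 229.4, 8.0]
tcp_rot: [180.0, -0.0, 105.8]
ft_force: [0.2, 3.4, 4.1]
finger_gap: 11.5
grip_force: 24.5
```

```bash
python3 held.py pics/o.png 3
```

```text
[539.  229.4   8. ] [180.   -0.  105.8] 11.461010438358358 24.482639729976654 [0.2 3.4 4.1] tool local [35.3 61.8  8. ]
[-2.8 -0.7 -1.1  8.6] 0.058911800384521484
local [ 34.7 -25.1  -3.5]
local [34.6 59.   9.1]
local [ 34.6 143.   21.8]
```

View pics/o.png

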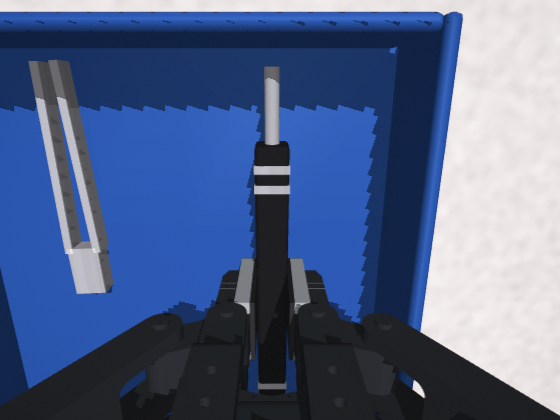

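>>> {"method": "carry_out", "body": {
  "commands": [
    {"jaw": 0.008,"translation": [0,0,0.001],"spin": 0},
    {"jaw": 0.008,"translation": [0,0,0.0007],"spin": 0},
    {"jaw": 0.008,"translation": [0,0,0],"spin": 0},
    {"jaw": 0.008,"translation": [0,0,0],"spin": 0},
    {"jaw": 0.0115,"translation": [0,0,0],"spin": 0},
    {"jaw": 0.012,"translation": [0,0,0],"spin": 0},
    {"jaw": 0.0125,"translation": [0,0,0],"spin": 0},
    {"jaw": 0.013,"translation": [0,0,0],"spin": 0}
  ]
}}

```text
time: 20.3
tool_pos: [538.2, 228.8, 5.5]
tcp_rot: [-179.9, 0.0, 105.8]
ft_force: [-0.4, -0.5, -0.7]
finger_gap: 13.0
grip_force: 0.0
```

>>> {"method": "carry_out", "body": {
  "commands": [
    {"jaw": 0.014,"translation": [0,0,0],"spin": 0},
    {"jaw": 0.016,"translation": [0,0,0],"spin": 0},
    {"jaw": 0.02,"translation": [0,0,0],"spin": 0},
    {"jaw": 0.026,"translation": [0,0,0],"spin": 0},
    {"jaw": 0.03,"translation": [0,0,0],"spin": 0},
    {"jaw": 0.03,"translation": [0,0,0],"spin": 0},
    {"jaw": 0.03,"translation": [0,0,-0.005],"spin": 0},
    {"jaw": 0.03,"translation": [0,0,-0.01],"spin": 0}
  ]
}}

```text
time: 20.97
tool_pos: [537.6, 228.9, 20.3]
tcp_rot: [-179.8, 0.0, 105.8]
ft_force: [0.3, -0.8, -0.4]
finger_gap: 29.9
grip_force: 0.0
```

>>> {"method": "carry_out", "body": {
  "commands": [
    {"jaw": 0.03,"translation": [0,0,-0.02],"spin": 0},
    {"jaw": 0.03,"translation": [0,0,-0.03],"spin": 0},
    {"jaw": 0.03,"translation": [0,0,-0.03],"spin": 0},
    {"jaw": 0.03,"translation": [0,0,-0.04],"spin": 0},
    {"jaw": 0.03,"translation": [0,0,-0.04],"spin": 0},
    {"jaw": 0.03,"translation": [-0.02,0,-0.04],"spin": 0},
    {"jaw": 0.03,"translation": [-0.03,0,-0.04],"spin": 0},
    {"jaw": 0.03,"translation": [-0.03,0,-0.04],"spin": 0}
  ]
}}

```text
time: 21.63
tool_pos: [557.3, 163.1, 288.8]
tcp_rot: [179.9, 0.0, 105.9]
ft_force: [1.5, 0.4, -0.2]
finger_gap: 30.3
grip_force: 0.0
```

Run:
```python
from h import *
np.set_printoptions(precision=1,suppress=True)
T=np.array([521.8,160.3,0]);RT=Rz(np.radians(15.8));s=r.sense();print(s["tool_pos"],s["ft_force"],s["time"])
p=r.snapshot("wrist");cv2.imwrite("pics/p.png",p["pixels"])
for t,z in[("scaler",11),("divider_tab",65),("tweezers",9),("impression_tray",10)]:
    for l in r.landmark_of(p,t)[:1]: print(t,l["score"],l["xy"],RT.T@(onz(p,l["xy"],z)-T))
def mk(x):
    R=RT@Rz(np.radians(x[2]+90))@Ry(np.radians(-x[3]));return lambda v:R@v+T+RT@np.array([x[0],x[1],11])
for q in r.regions_of(p,"scaler")[:1]: print(fit([(p,q["pixels"].astype(np.float32))],SC,mk,[34,59,0,0],[3,3,4,4]))
```

```text
[557.3 163.1 288.8] [ 1.5  0.4 -0.2] 21.6333
scaler 0.82 [271.7, 99.1] [35.1 59.4 11. ]
divider_tab 0.94 [236.3, 199.1] [ -0.9 -37.1  65. ]
tweezers 0.85 [195.6, 55.7] [-44.5 102.9   9. ]
impression_tray 0.82 [208.5, 236.9] [ -40.8 -100.1   10. ]
(array([33.9, 57.6,  0. ,  2. ]), np.float64(0.06989693641662598))
```

View pics/p.png

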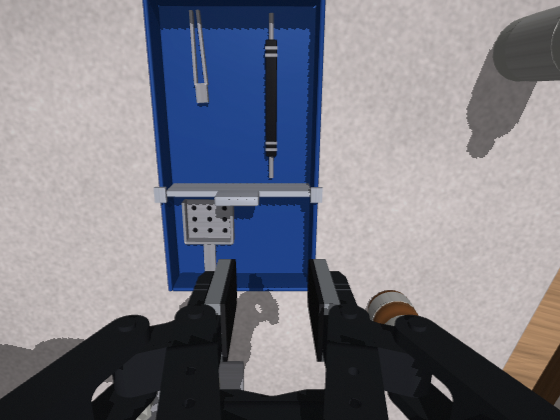

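```bash
python3 -c "
from bench import r
print(r.hand_in())"
```

```text
the job is handed in; nothing more can be done
None
```

I slid the divider to about −35 mm and laid the scaler flat beside the tweezers in their compartment. The last camera check before hand-in showed it flat to about 2°, with the impression tray free in its own compartment. The mouth mirror was still on the stand when I last saw it, after the lift. The job was handed in at about 22 s of the 48 s limit; no verdict came back.

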